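# Brush out the tilted candle beaker

## Robot

A 6-joint arm with a two-finger parallel gripper is mounted at the origin on the work surface. World frame = base frame: x ahead of the robot, y to its left, z up, the work surface at z = 0. Lengths are in m, angles in rad, forces in N, time in s.
With the tool pointing down it reaches from about 0.375 to 0.9 m from the base axis. Payload 3.1 kg.
Tool frame: the origin (TCP) lies midway between the tips of the shut fingers; the grasp point (between the pads) lies 19 mm behind it (manip.pinch_z is the distance from the TCP to the grasp point, in m); z points along the fingers, y is the line along which they close (so a half turn about z gives the same grasp; the last joint's range is limited). The gripper opens to 85 mm and grips with 20 to 120 N. Pads are 22 mm wide; open, the fingers measure 114 mm over their backs; the gripper's body (76 mm by 85 mm) begins 54 mm behind the grasp point. The pads swing forward as they close: fully open they stand 13 mm farther back than shut.
Start: joints at [-1.486, 0.527, 1.433, -0, 1.181, -0.178], TCP at [0.162, -0.604, 0.231] pointing down, gripper open.
Joint ranges: [-3.08, 3.08], [-0.75, 2.2], [0.22, 2.44], [-1.43, 4.57], [0, 2.65], [-2.85, 2.85]. Speed limits (rad/s): [2.79, 2.79, 3.14, 3.14, 3.14, 3.14].

## Interface

Orientations are given as a unit quaternion [x, y, z, w].
In Python, from station import manip, viewer, ticket gives the robot as it stands.
- The arm moves only by the shell command python3 -m creep 'ROWS' [FORCE]. ROWS is JSON, a list of rows, each an object with "slide": the shift along the tool's x, y, z in cm, a list of three; "angular": the turn, a rotation vector about the tool's x, y, z in rad, a list of three; "claw": the opening, from -1 (shut) to 1 (fully open). A call has 1 to 10 rows; each row shifts and turns the commanded pose from where the row before left it, along the tool's axes as they then stand; what a row does not reach is not made up. A row lasts 1/12 s, in which the tool goes at most 41.7 mm and 7.16 degrees, less where a joint would pass 70% of its speed; a pose out of reach is approached as far as the arm can. A call with a gripper value outside its range is refused whole. The fingers move at their own pace and stop on an object; FORCE is the grip in N (left out, the last holds). Time passes only in rows, so rows that do not move let the fingers close. It gives the time, the measured TCP pose, the force, the opening and the grip force at its end, in the units of the state.
- manip.sense(): the state, without advancing time (a new reading comes with each control period).
- viewer.snapshot(name): name is "side" or "top" or "wrist"; returns the picture (420x560x3 uint8, blue, green, red); there is no depth.
- viewer.calibration(name): a dict with "fov_y" (degrees; the focal length in pixels is half the picture's height over the tangent of half this angle, whatever the lens; pixels are square), "cx", "cy" (the principal point, pixels), "T" (4x4, takes a point from camera to world coordinates); the wrist camera has in their place "tool_from_camera" (4x4, takes a point from camera to tool coordinates, whose origin is the TCP and whose axes are the flange's). Camera axes: x right, y up, looking along -z (the intrinsics and any distortion apply to the point x, -y, -z); pixel columns grow to the right and rows downward; lengths in m; the calibration is good to about 2 mm. A picture is of the moment at which its call begins: read the wrist's pose just before it. calibration takes no time and is no camera call.
- ticket.sign_off(): hands the job in; it is judged then, once.
The state is a dict: "t": time; "q": joint angles; "qd": joint speeds; "tau": joint torques, N m; "tcp_pos": TCP position; "tool_rot": TCP orientation; "force": force on the tool from outside, world axes, zero at the start; "ft_torque": the same for the moment, N m; "finger_gap": opening from 0.0 (shut) to 1.0 (fully open); "gripper_force": force on a finger pad.
Only numpy, scipy, OpenCV 4.12 (cv2) and the standard library are available. Lean on these libraries where they do the work, as an engineer would, in place of code of your own. Each camera call takes 0.05 s, during which the arm holds its last target. There are 200 camera calls.

## Task

Take the long brush out of its forked stand and gently brush out the tall metal beaker that leans in the wooden cradle: push the brush down to the bottom, draw the bristles up to the mouth, and push down to the bottom once more. Then hang the brush back in the fork by its collar, upright and let go. Leave the beaker at its tilt and everything else on the table where it stands.

Things in the scene. Friction and masses are not known exactly. Their poses are not given: they have to be found in the camera images.
- brush: Long brush, 236 mm, hanging upright in the fork. Origin: centre of the bristle end (tip); z towards the handle. From the tip: off-white bristle head, 40 mm diameter, 0-60 mm; steel stem, 8 mm diameter, to 130 mm; aluminium collar, 34 mm diameter, 130-136 mm; pale wooden handle, 16 mm square (sides along x and y), 136-236 mm. Mass about 110 g; gripped by the handle from above.
- brush_collar (a point): Centre of the underside of the brush's collar, 130 mm from the tip; axes as the brush.
- stand: Fixed stand for the brush: wooden base 110 x 90 x 14 mm (x, y, z), a round aluminium post, 14 mm diameter, 42 mm behind the centre (+x), carrying a level two-pronged fork. Origin: centre of the base's underside, z up. The fork's slot runs along x and opens to the stand's -x.
- fork_seat (a point): Point midway between the prongs on the fork's top face, 165 mm above the table, where the brush hangs; axes as the stand. Slot 16 mm wide, from 12 mm behind (+x, closed) to 46 mm in front (-x, open). Prongs 10 mm wide, 8 mm thick, with 7 mm high lips at the front end: lift the collar over them. The bristle head cannot pass up through the slot; the brush goes out and in along it.
- cradle: Fixed wooden cradle: base 170 x 124 x 15 mm (x, y, z), its centre 20 mm to +x of the origin; two upright cheeks 50 x 12 mm, 95 mm high, at y = +-52 mm and 30 mm to +x, hold the beaker on a stiff pivot 70 mm above the table. Origin on the table. The beaker leans towards the cradle's -x.
- beaker_floor (a point): Centre of the inner floor of the leaning aluminium beaker; z runs along the beaker's axis to its mouth. The bore is round, 60 mm diameter, 124 mm deep; walls 4 mm.
- beaker_mouth (a point): Centre of the beaker's mouth, 124 mm along the beaker's axis from its inner floor, rim 72 mm outside diameter; z points out of the mouth.
- beaker (a joint): Tilt of the beaker from vertical (rad), towards the cradle's -x; 0 is upright. The pivot is very stiff and is not to be moved.
- candlestick: Aluminium candlestick without candle, 105 mm high, base 100 mm diameter, neck 36 mm diameter at the top; loose. Origin: centre of its underside, z up.
- candlestick_lit: The same candlestick with a yellow candle, 204 mm high in all; loose. Origin: centre of its underside, z up.
- polish_tin: Flat grey tin with aluminium lid, 71 mm diameter, 29 mm high; loose. Origin: centre of its underside, z up.
- matchbox: Cardboard matchbox 55 x 36 x 14 mm; loose. Origin: centre of its underside, z up.
- spare_beaker: A second aluminium beaker like the leaning one, standing upright on the table, 72 mm diameter, 130 mm high; loose. Origin: centre of its underside, z up.
- napkin_ring: Wooden ring, 48 mm outside diameter, 30 mm high, standing on its end; loose. Origin: centre of its underside, z up.
Mind the look-alikes: they are no part of the job. What is shaped like the brush but purple, turquoise or yellow is not meant.

How it is judged:
By the outcome, as a careful person would: the job done as asked, in the order asked, and still so for the second after the job is handed in, with the robot touching nothing.
It also fails if it takes over 64 s, if anything falls off the work surface, if the arm or the gripper's body presses on something with over 40 N, if the wrist force passes 120 N, or if a joint passes its speed limit or range.

## Working session

There is one attempt and no reset: what is moved stays moved. The work goes in short steps, Python scripts to look and compute and a shell command to move; the robot and the scene stay as the last step left them, time stands still between calls to the robot, and variables do not carry over. Pictures are saved under pics/ and viewed, at most 10 in all, crops included, and the job is handed in when it is done.

```bash
mkdir -p pics; ls
python3 - <<'E'
from station import manip, viewer
import cv2,numpy as np
s=manip.sense();print(s['t'],s['tcp_pos'],s['tool_rot'],s['finger_gap'],manip.pinch_z)
for n in ["side","top","wrist"]:
    im=viewer.snapshot(n);cv2.imwrite(f'pics/{n}0.png',im);c=viewer.calibration(n)
    print(n,{k:np.round(v,4).tolist() for k,v in c.items() if not isinstance(v,str)})
E
```

```text
pics
0.0 [ 0.1623423  -0.60281551  0.23033124] [ 9.91382339e-01  1.30995713e-01  7.43846533e-05 -1.08403641e-03] 0.999855930315464 0.0187
side {'fov_y': 49.8383, 'cx': 271.8605, 'cy': 205.0042, 'T': [[-0.9625, 0.1901, -0.1936, 0.3383], [-0.2709, -0.6351, 0.7234, 0.9723], [0.0146, 0.7487, 0.6627, 1.0148], [0.0, 0.0, 0.0, 1.0]]}
top {'fov_y': 45.5861, 'cx': 275.6135, 'cy': 217.2369, 'T': [[-0.0087, 0.9919, -0.1268, 0.4039], [-0.9999, -0.0102, -0.0112, -0.0012], [-0.0124, 0.1267, 0.9919, 1.482], [0.0, 0.0, 0.0, 1.0]]}
wrist {'fov_y': 58.2217, 'cx': 277.0622, 'cy': 212.7855, 'tool_from_camera': [[0.0005, 0.9544, 0.2984, 0.0753], [1.0, -0.0006, 0.0001, -0.0007], [0.0003, 0.2984, -0.9544, -0.1422], [0.0, 0.0, 0.0, 1.0]]}
```

View pics/side0.png

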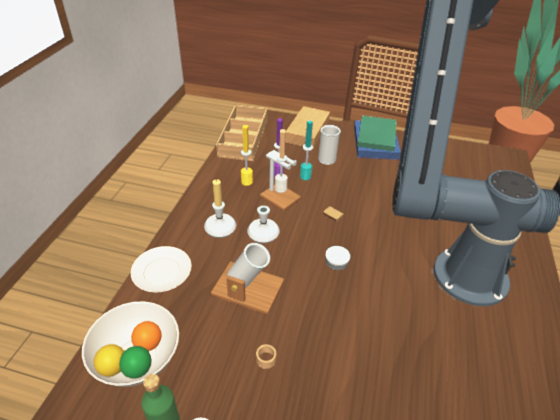

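View pics/top0.png

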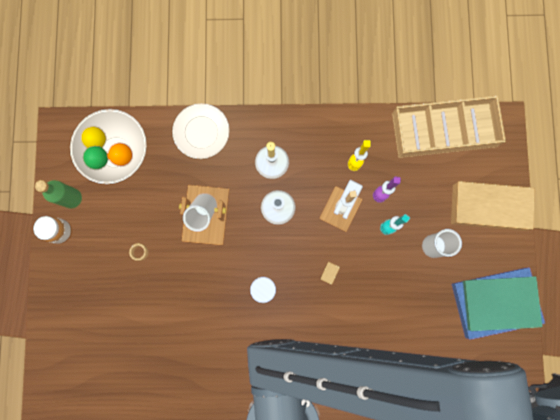

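The side view shows the brush in its fork at about (282,155), between the yellow, purple and teal decoys. The cradle is at about (250,275). In the top view the stand is at about (343,207) and the cradle at about (204,213). Next I'll enlarge both areas.

Run:
```python
from station import viewer
import cv2,numpy as np
for n in ["side","top"]:
    c=viewer.calibration(n);print({k:v for k,v in c.items() if k not in('T',)})
a=cv2.imread('pics/side0.png');b=cv2.imread('pics/top0.png')
def cr(im,x,y,w,h,s): return cv2.resize(im[y:y+h,x:x+w],None,fx=s,fy=s,interpolation=cv2.INTER_CUBIC)
o=np.zeros((600,800,3),np.uint8)
o[:300,:400]=cr(b,310,155,100,75,4); o[:300,400:]=cr(b,160,170,100,75,4)
o[300:,:400]=cr(a,230,110,133,100,3)[:300,:399].repeat(1,0) if 0 else cv2.resize(a[110:215,220:360],(400,300),interpolation=cv2.INTER_CUBIC)
o[300:,400:]=cv2.resize(a[235:310,200:300],(400,300),interpolation=cv2.INTER_CUBIC)
cv2.imwrite('pics/crops0.png',o)
```

```text
{'fov_y': 49.83830194741222, 'cx': 271.8605236263298, 'cy': 205.00416427502316}
{'fov_y': 45.58613632126712, 'cx': 275.6134942748435, 'cy': 217.2368502310351}
```

View pics/crops0.png

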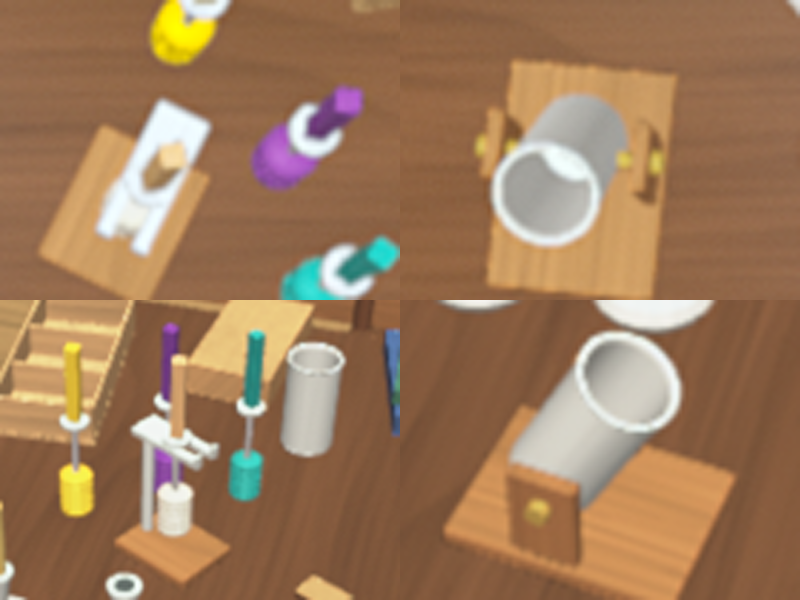

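```bash
cat > h.py <<'E'
import numpy as np
from station import viewer,manip
from scipy.spatial.transform import Rotation as R
def cam(n,st=None):
    c=viewer.calibration(n)
    if n=='wrist':
        W=np.eye(4);W[:3,:3]=R.from_quat(st['tool_rot']).as_matrix();W[:3,3]=st['tcp_pos']
        T=W@np.array(c['tool_from_camera'])
    else: T=np.array(c['T'])
    return T,210/np.tan(np.radians(c['fov_y']/2)),c['cx'],c['cy']
def ray(C,u,v):
    T,f,cx,cy=C;d=T[:3,:3]@np.array([(u-cx)/f,-(v-cy)/f,-1]);return T[:3,3],d/np.linalg.norm(d)
def plane(C,u,v,z):
    o,d=ray(C,u,v);return o+d*(z-o[2])/d[2]
def tri(C1,p1,C2,p2):
    o1,d1=ray(C1,*p1);o2,d2=ray(C2,*p2)
    t=np.linalg.lstsq(np.c_[d1,-d2],o2-o1,rcond=None)[0];a=o1+t[0]*d1;b=o2+t[1]*d2
    return (a+b)/2,np.linalg.norm(a-b)
E
python3 - <<'E'
from h import *
np.set_printoptions(precision=4,suppress=True)
t,s=cam('top'),cam('side')
a=lambda x,y:(310+x/4,155+y/4); b=lambda x,y:(160+(x-400)/4,170+y/4)
c=lambda x,y:(220+x*.35,110+(y-300)*.35); d=lambda x,y:(200+(x-400)*.25,235+(y-300)*.25)
print('handle top',tri(t,a(173,152),s,c(179,359)),plane(t,*a(173,152),.271),plane(s,*c(179,359),.271))
print('base corners',[plane(t,*a(*p),.014)[:2] for p in [(103,127),(210,180),(150,300),(40,255)]])
print('fork prong ends',[plane(t,*a(*p),.168)[:2] for p in [(105,230),(143,248),(160,100),(210,127)]])
print('mouth',tri(t,b(545,193),s,d(629,382)))
print('cradle base',[plane(t,*b(*p),.015)[:2] for p in [(511,61),(677,75),(652,298),(488,285)]])
print('pins',[plane(t,*b(*p),.07)[:2] for p in [(480,147),(655,162)]], plane(s,*d(537,511),.07))
for n,p,z in [('candle',(278,207),.1),('lit',(271,148),.204),('tin',(263,290),.029),('match',(330,273),.014),('spare',(447,240),.13),('yel',(366,144),.27),('pur',(397,181),.27),('teal',(405,217),.27)]: print(n,plane(t,*p,z)[:2])
for n,p,q in [('yel',a(222,-48),c(72,345)),('pur',a(348,100),c(170,326)),('teal',a(383,255),c(255,335))]: print(n,tri(t,p,s,q))
E
```

```text
handle top (array([ 0.6168, -0.1786,  0.271 ]), np.float64(1.006897598709487e-05)) [ 0.6168 -0.1786  0.271 ] [ 0.6168 -0.1785  0.271 ]
base corners [array([ 0.6814, -0.1647]), array([ 0.6406, -0.243 ]), array([ 0.5516, -0.1962]), array([ 0.5858, -0.1159])]
fork prong ends [array([ 0.583 , -0.1472]), array([ 0.5707, -0.172 ]), array([ 0.6702, -0.186 ]), array([ 0.6515, -0.2188])]
mouth (array([0.5737, 0.2274, 0.1505]), np.float64(0.00010144138601801716))
cradle base [array([0.6907, 0.2772]), array([0.6787, 0.1529]), array([0.5122, 0.1708]), array([0.523 , 0.2919])]
pins [array([0.6176, 0.2882]), array([0.6054, 0.1627])] [0.62   0.2828 0.07  ]
candle [0.6094 0.0074]
lit [0.7507 0.0237]
tin [0.379  0.0533]
match [ 0.4261 -0.1419]
spare [ 0.5101 -0.4483]
yel [ 0.7402 -0.2139]
pur [ 0.6457 -0.287 ]
teal [ 0.5563 -0.3029]
yel (array([ 0.7507, -0.2178,  0.2411]), np.float64(0.00016476468559018868))
pur (array([ 0.6558, -0.2945,  0.2382]), np.float64(0.0022430736483558325))
teal (array([ 0.5584, -0.3138,  0.2323]), np.float64(0.003687417477819079))
```

```bash
python3 -m creep '[{"slide":[0,0,-3.5],"angular":[0,0,0],"claw":1},{"slide":[0,0,-3.5],"angular":[0,0,0],"claw":1},{"slide":[0,0,-3.5],"angular":[0,0,0],"claw":1},{"slide":[0,0,-3],"angular":[0,0,0],"claw":1},{"slide":[3,-1.6,0],"angular":[0,0,0],"claw":1},{"slide":[3,-1.6,0],"angular":[0,0,0],"claw":1},{"slide":[3,-1.6,0],"angular":[0,0,0],"claw":1},{"slide":[3,-1.6,0],"angular":[0,0,0],"claw":1},{"slide":[3,-1.6,0],"angular":[0,0,0],"claw":1},{"slide":[3,-1.6,0],"angular":[0,0,0],"claw":1}]'
python3 -m creep '[{"slide":[3,-1.6,0],"angular":[0,0,0],"claw":1},{"slide":[3,-1.6,0],"angular":[0,0,0],"claw":1},{"slide":[3,-1.6,0],"angular":[0,0,0],"claw":1},{"slide":[3,-1.6,0],"angular":[0,0,0],"claw":1},{"slide":[3,-1.6,0],"angular":[0,0,0],"claw":1},{"slide":[3,-1.6,0],"angular":[0,0,0],"claw":1},{"slide":[3,-1.6,0],"angular":[0,0,0],"claw":1},{"slide":[3,-1.6,0],"angular":[0,0,0],"claw":1},{"slide":[3,-1.6,0],"angular":[0,0,0],"claw":1},{"slide":[3,-1.6,0],"angular":[0,0,0],"claw":1}]'
python3 -m creep '[{"slide":[3,-1.6,0],"angular":[0,0,0],"claw":1},{"slide":[3,-1.6,0],"angular":[0,0,0],"claw":1},{"slide":[0,0,0],"angular":[0,0,-0.12],"claw":1},{"slide":[0,0,0],"angular":[0,0,-0.12],"claw":1},{"slide":[0,0,0],"angular":[0,0,-0.12],"claw":1},{"slide":[0,0,0],"angular":[0,0,-0.12],"claw":1},{"slide":[0,0,0],"angular":[0,0,-0.12],"claw":1},{"slide":[0,0,0],"angular":[0,0,-0.12],"claw":1},{"slide":[0,0,0],"angular":[0,0,-0.12],"claw":1},{"slide":[0,0,0],"angular":[0,0,0],"claw":1}]'
python3 - <<'E'
from h import *
import cv2
s=manip.sense();cv2.imwrite('pics/w1.png',viewer.snapshot('wrist'))
print(s['t'],s['q'],s['tcp_pos'],R.from_quat(s['tool_rot']).as_matrix().round(4))
C=cam('wrist',s);T,f,cx,cy=C
for p in [(.6168,-.1786,.271),(.6168,-.1786,.171)]:
    x=T[:3,:3].T@(np.array(p)-T[:3,3]);print(cx+f*x[0]/-x[2],cy-f*x[1]/-x[2])
E
```

```text
t: 0.98
tcp_pos: [0.3121, -0.4626, 0.366]
tool_rot: [0.991, 0.131, -0.0, -0.0]
force: [0.9, -0.2, 0.4]
finger_gap: 1.001
gripper_force: 0.0
t: 1.82
tcp_pos: [0.5602, -0.2301, 0.366]
tool_rot: [0.991, 0.131, -0.0, -0.0]
force: [-0.6, 0.4, 0.0]
finger_gap: 1.002
gripper_force: 0.0
t: 2.65
tcp_pos: [0.6088, -0.185, 0.3658]
tool_rot: [0.851, 0.525, -0.0, -0.001]
force: [-0.6, 0.8, 0.3]
finger_gap: 0.999
gripper_force: 0.0
2.65 [-4.70320339e-01  4.31369692e-01  1.22160303e+00  1.99301752e-05
  1.48980298e+00 -4.32142937e-03] [ 0.60879317 -0.18496495  0.36576859] [[ 4.493e-01  8.934e-01 -1.000e-03]
 [ 8.934e-01 -4.493e-01  6.000e-04]
 [ 0.000e+00 -1.200e-03 -1.000e+00]]
285.62964561149283 202.32397028775478
283.435281962907 172.34006956123682
```

View pics/w1.png

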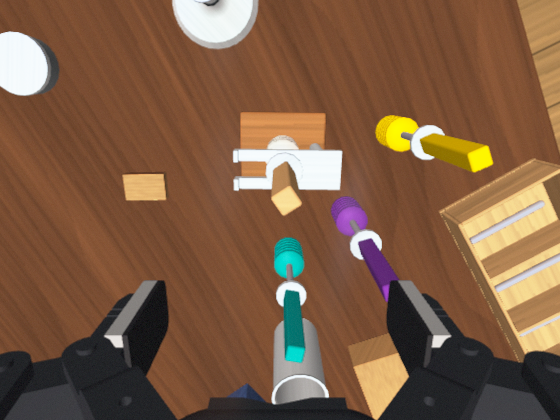

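The wrist view confirms the handle's top face at about (286,202), as predicted. The square looks turned by roughly 20-25° relative to the fork, so I'll measure that turn.

Run:
```python
from h import *
import cv2
im=cv2.imread('pics/w1.png');s=manip.sense();C=cam('wrist',s)
c=im[150:225,225:350];cv2.imwrite('pics/w1c.png',cv2.resize(c,None,fx=6,fy=6,interpolation=cv2.INTER_CUBIC))
hsv=cv2.cvtColor(im,cv2.COLOR_BGR2HSV);print(im[202,286],hsv[202,286],hsv[180,285],hsv[195,275])
m=cv2.inRange(hsv,(5,40,225),(30,200,255));m2=np.zeros_like(m);m2[180:225,260:315]=m[180:225,260:315]
k=max(cv2.findContours(m2,0,2)[0],key=cv2.contourArea);P=np.array([plane(C,*p[0],.271)[:2] for p in k])
r=cv2.minAreaRect((P*1e4).astype(np.float32));print(r,cv2.contourArea(k))
b=cv2.boxPoints(r)/1e4;print(b, np.degrees(np.arctan2(*(np.diff(b,axis=0)[:,::-1].T))))
```

```text
[152 221 248] [ 22  99 248] [ 15 132 181] [ 19 119 245]
((6175.2255859375, -1776.0050048828125), (147.1797332763672, 150.9337615966797), 6.525755405426025) 462.0
[[ 0.60935354 -0.17093906]
 [ 0.6110689  -0.18593465]
 [ 0.62569153 -0.18426193]
 [ 0.62397623 -0.16926636]] [-83.47423    6.525825  96.52554 ]
```

View pics/w1c.png

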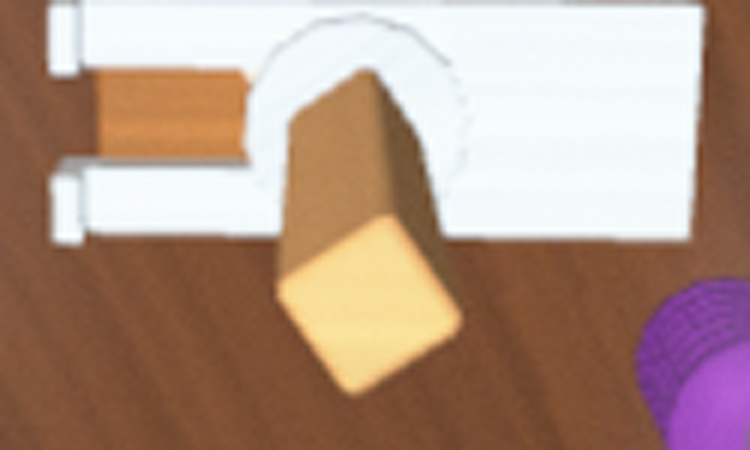

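The handle's sides lie at 6.5° and 96.5°, centred at (0.617,-0.178). The stand's yaw is about -26.7°. I'll turn the tool by +33° and descend.

```bash
python3 -m creep '[{"slide":[0,0,0],"angular":[0,0,-0.116],"claw":0.5},{"slide":[0,0,0],"angular":[0,0,-0.116],"claw":0.5},{"slide":[0,0,0],"angular":[0,0,-0.116],"claw":0.5},{"slide":[0,0,0],"angular":[0,0,-0.116],"claw":0.5},{"slide":[0,0,0],"angular":[0,0,-0.116],"claw":0.5},{"slide":[0.6,0.9,0],"angular":[0,0,0],"claw":0.5},{"slide":[0,0,2.5],"angular":[0,0,0],"claw":0.5},{"slide":[0,0,2.5],"angular":[0,0,0],"claw":0.5},{"slide":[0,0,0],"angular":[0,0,0],"claw":0.5},{"slide":[0,0,0],"angular":[0,0,0],"claw":0.5}]'
python3 - <<'E'
from h import *
import cv2
s=manip.sense();im=viewer.snapshot('wrist');cv2.imwrite('pics/w2.png',im)
M=R.from_quat(s['tool_rot']).as_matrix();print(s['t'],s['q'],s['tcp_pos'],np.degrees(np.arctan2(M[1,1],M[0,1])))
C=cam('wrist',s);hsv=cv2.cvtColor(im,cv2.COLOR_BGR2HSV)
m=cv2.inRange(hsv,(5,40,225),(30,200,255));T,f,cx,cy=C
x=T[:3,:3].T@(np.array((.6172,-.178,.271))-T[:3,3]);u,v=int(cx+f*x[0]/-x[2]),int(cy-f*x[1]/-x[2]);print(u,v)
m2=np.zeros_like(m);m2[v-30:v+30,u-30:u+30]=m[v-30:v+30,u-30:u+30]
k=max(cv2.findContours(m2,0,2)[0],key=cv2.contourArea);P=np.array([plane(C,*p[0],.271)[:2] for p in k])
print(cv2.minAreaRect((P*1e4).astype(np.float32)))
E
```

```text
t: 3.53
tcp_pos: [0.6169, -0.1773, 0.3149]
tool_rot: [0.667, 0.745, -0.0, -0.002]
force: [0.1, -1.2, 0.5]
finger_gap: 0.745
gripper_force: 0.0
3.5333 [-4.53777243e-01  4.76679352e-01  1.28149825e+00  2.34296060e-04
  1.38728376e+00 -5.62990476e-01] [ 0.61693797 -0.17732001  0.3148828 ] 6.255185939917985
279 247
((6171.69384765625, -1773.6644287109375), (144.2181396484375, 143.10671997070312), 6.383978843688965)
```

```bash
python3 -m creep '[{"slide":[0,0,2.5],"angular":[0,0,0],"claw":0.5},{"slide":[0,0,2.5],"angular":[0,0,0],"claw":0.5},{"slide":[0,0,2.5],"angular":[0,0,0],"claw":0.5},{"slide":[0,0,1.9],"angular":[0,0,0],"claw":0.5},{"slide":[0,0,0.5],"angular":[0,0,0],"claw":0.5},{"slide":[0,0,0],"angular":[0,0,0],"claw":0.5},{"slide":[0,0,0],"angular":[0,0,0],"claw":-0.3},{"slide":[0,0,0],"angular":[0,0,0],"claw":-0.6},{"slide":[0,0,0],"angular":[0,0,0],"claw":-0.8},{"slide":[0,0,0],"angular":[0,0,0],"claw":-1}]' 50
python3 -m creep '[{"slide":[0,0,0],"angular":[0,0,0],"claw":-1},{"slide":[0,0,0],"angular":[0,0,0],"claw":-1},{"slide":[0,0,0],"angular":[0,0,0],"claw":-1},{"slide":[0,0,0],"angular":[0,0,0],"claw":-1},{"slide":[0,0,0],"angular":[0,0,0],"claw":-1},{"slide":[0,0,0],"angular":[0,0,0],"claw":-1}]' 50
```

```text
t: 4.42
tcp_pos: [0.6181, -0.1785, 0.2189]
tool_rot: [0.666, 0.746, 0.0, 0.001]
force: [0.0, -1.1, 3.8]
finger_gap: 0.188
gripper_force: 6.9
t: 4.92
tcp_pos: [0.6183, -0.1785, 0.219]
tool_rot: [0.666, 0.746, 0.001, 0.002]
force: [-0.7, 0.8, 5.6]
finger_gap: 0.18
gripper_force: 49.5
```

```bash
python3 -m creep '[{"slide":[0,0,-0.6],"angular":[0,0,0],"claw":-1},{"slide":[0,0,-0.6],"angular":[0,0,0],"claw":-1},{"slide":[0,0,-0.6],"angular":[0,0,0],"claw":-1},{"slide":[0,0,0],"angular":[0,0,0],"claw":-1},{"slide":[0,0,0],"angular":[0,0,0],"claw":-1}]'
python3 - <<'E'
from h import *
import cv2
cv2.imwrite('pics/s3.png',cv2.resize(viewer.snapshot('side')[90:230,200:380],(800,600)[:2],interpolation=cv2.INTER_CUBIC))
E
```

```text
t: 5.33
tcp_pos: [0.6174, -0.1782, 0.2357]
tool_rot: [0.666, 0.746, 0.0, 0.0]
force: [-1.4, -0.8, -1.0]
finger_gap: 0.179
gripper_force: 48.8
```

View pics/s3.png

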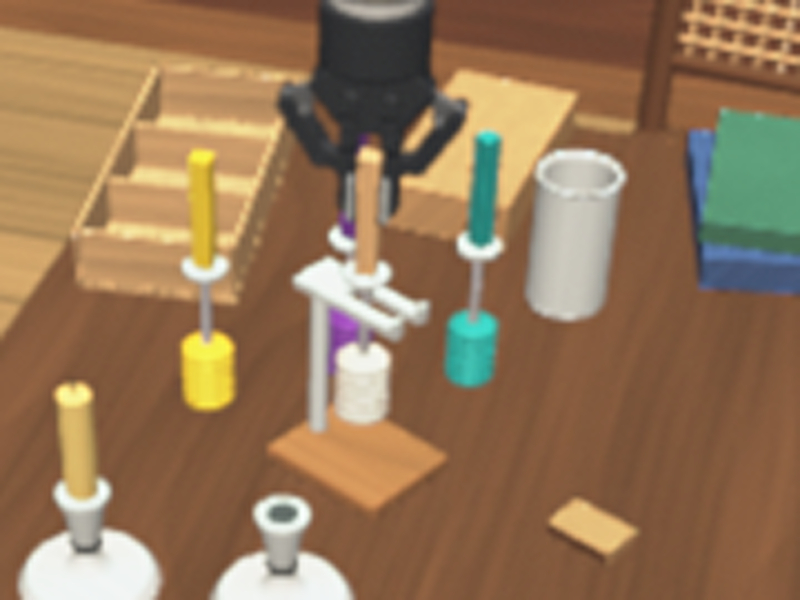

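The side view shows the brush lifted with its collar clear above the lips, at (370,272). Next I'll slide it out along the slot, lift it and carry it towards the cradle.

```bash
python3 -m creep '[{"slide":[0.82,-1.26,0],"angular":[0,0,0],"claw":-1},{"slide":[1.09,-1.68,0],"angular":[0,0,0],"claw":-1},{"slide":[1.09,-1.68,0],"angular":[0,0,0],"claw":-1},{"slide":[1.09,-1.68,0],"angular":[0,0,0],"claw":-1},{"slide":[1.36,-2.09,0],"angular":[0,0,0],"claw":-1},{"slide":[1.36,-2.09,0],"angular":[0,0,0],"claw":-1},{"slide":[0.5,-0.3,-2],"angular":[0,0,0],"claw":-1},{"slide":[0.5,0,-3],"angular":[0,0,0],"claw":-1},{"slide":[1,0,-3],"angular":[0,0,0],"claw":-1},{"slide":[2,0,-2],"angular":[0,0,0],"claw":-1}]'
python3 -m creep '[{"slide":[2.5,0,-1.5],"angular":[0,0,0],"claw":-1},{"slide":[3,-0.2,-1],"angular":[0,0,0],"claw":-1},{"slide":[3,-0.2,0],"angular":[0,0,0],"claw":-1},{"slide":[3,-0.2,0],"angular":[0,0,0],"claw":-1},{"slide":[3,-0.2,0],"angular":[0,0,0],"claw":-1},{"slide":[3,-0.2,0],"angular":[0,0,0],"claw":-1},{"slide":[3,-0.2,0],"angular":[0,0,0],"claw":-1},{"slide":[3,-0.2,0],"angular":[0,0,0],"claw":-1},{"slide":[2.5,-0.2,0],"angular":[0,0,0],"claw":-1},{"slide":[1,0,0],"angular":[0,0,0],"claw":-1}]'
python3 -m creep '[{"slide":[0,0,0],"angular":[0,0,0.103],"claw":-1},{"slide":[0,0,0],"angular":[0,0,0.103],"claw":-1},{"slide":[0,0,0],"angular":[-0.1,0,0],"claw":-1},{"slide":[0,0,0],"angular":[-0.1,0,0],"claw":-1},{"slide":[0,0,0],"angular":[-0.1,0,0],"claw":-1},{"slide":[0,0,0],"angular":[-0.138,0,0],"claw":-1},{"slide":[0,0,0],"angular":[0,0,0],"claw":-1}]'
python3 - <<'E'
from h import *
import cv2
s=manip.sense();cv2.imwrite('pics/w4.png',viewer.snapshot('wrist'))
M=R.from_quat(s['tool_rot']).as_matrix();print(s['t'],s['q'],s['tcp_pos'],M.round(4))
cv2.imwrite('pics/s4.png',viewer.snapshot('side'));cv2.imwrite('pics/t4.png',viewer.snapshot('top'))
C=cam('wrist',s);T,f,cx,cy=C
for p in [(.5737,.2274,.1505)]:
    x=T[:3,:3].T@(np.array(p)-T[:3,3]);print(cx+f*x[0]/-x[2],cy-f*x[1]/-x[2])
E
```

```text
t: 6.22
tcp_pos: [0.4991, -0.0841, 0.3377]
tool_rot: [0.667, 0.745, 0.0, 0.002]
force: [1.2, 0.8, -1.2]
finger_gap: 0.184
gripper_force: 49.2
t: 7.05
tcp_pos: [0.4505, 0.1865, 0.36]
tool_rot: [0.665, 0.747, -0.0, -0.001]
force: [0.5, -0.6, -0.6]
finger_gap: 0.179
gripper_force: 49.2
t: 7.63
tcp_pos: [0.4453, 0.1827, 0.3566]
tool_rot: [0.723, 0.659, 0.138, 0.154]
force: [-2.6, -0.2, -2.1]
finger_gap: 0.181
gripper_force: 49.7
7.6333 [ 0.2422106   0.04837444  1.84896834 -0.18123963  0.85682058  0.42600006] [0.44528138 0.18271567 0.35656361] [[ 0.0924  0.9104  0.4033]
 [ 0.9957 -0.083  -0.0407]
 [-0.0035  0.4053 -0.9142]]
308.7017109831867 115.99545792135525
```

View pics/w4.png

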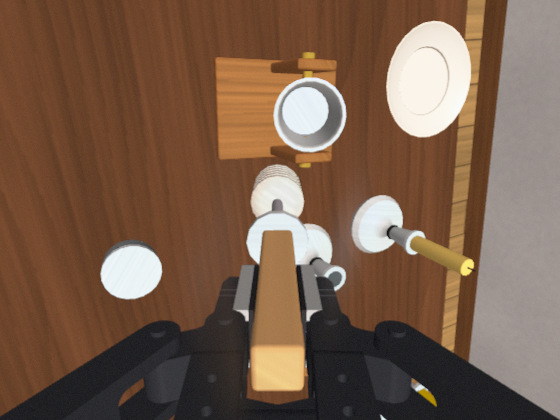

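The wrist view shows the mouth rim centred at about (310,115), with the inner floor visible at about (305,110). The brush is straight in the grip. I'll fit the rim and floor ellipses to get the axis.

```bash
cat > m.py <<'E'
from h import *
import cv2
np.set_printoptions(precision=4,suppress=True)
im=cv2.imread('pics/w4.png');s=manip.sense();C=cam('wrist',s)
hsv=cv2.cvtColor(im,cv2.COLOR_BGR2HSV);g=hsv[:,:,2]
m=((hsv[:,:,1]<40)&(g>235)).astype(np.uint8);m[:70]=0;m[160:]=0;m[:,:265]=0;m[:,355:]=0
n,l,st,ce=cv2.connectedComponentsWithStats(m)
for i in range(1,n):
    if st[i,4]>30:
        k=cv2.findContours((l==i).astype(np.uint8),0,1)[0][0];
        print(i,st[i],cv2.fitEllipse(k))
print(g[115,272:350])
print(g[75:155,306])
E
python3 m.py
```

```text
1 [274  78  72  73 483] ((309.5295104980469, 114.06025695800781), (69.38142395019531, 72.69962310791016), 17.442699432373047)
2 [ 283   88   45   46 1627] ((304.7919006347656, 110.40071868896484), (43.53866958618164, 45.7296257019043), 18.13188934326172)
[188 212 237 242 238 219 173 150 142 142 187 238 247 247 246 247 246 246
 246 246 245 246 247 247 246 245 246 246 247 248 248 245 245 245 246 247
 247 246 246 245 246 245 244 244 244 244 244 245 245 246 246 247 247 247
 246 215 101  96  96  95  97  96  96  98 100  97  97  99 107 120 182 234
 246 230 154 112 112 114]
[206 207 221 246 248 237 190 145 133 125 127 122 230 247 247 247 246 246
 245 246 245 245 244 244 245 244 245 245 245 245 245 246 245 246 246 246
 247 247 247 247 246 245 245 245 244 245 247 248 249 248 247 247 247 245
 245 246 247 247 247 199 158 160 159 159 159 162 159 161 161 160 163 180
 200 232 248 245 202 139 148 176]
```

```bash
cat > ax.py <<'E'
from h import *
np.set_printoptions(precision=4,suppress=True)
class S(dict):pass
st=dict(tcp_pos=[0.44528138,0.18271567,0.35656361])
s=manip.sense();C=cam('wrist',s)
o,d=ray(C,309.5,114.1);P0=np.array([.5737,.2274,.1505])
Pm=o+d*((P0-o)@d);print('mouth on ray',Pm,'off',np.linalg.norm(Pm-P0))
of,df=ray(C,304.8,110.4)
for P in (P0,Pm):
    b=(of-P)@df;c=(of-P)@(of-P)-.124**2;t=-b+np.sqrt(b*b-c);F=of+t*df;a=(P-F)/.124
    print('floor',F,'axis',a,'tilt',np.degrees(np.arccos(a[2])),'az',np.degrees(np.arctan2(a[1],a[0])))
pv=np.array([.6115,.2240,.07])
a=(Pm-pv);print('via pivot',a/np.linalg.norm(a),np.degrees(np.arccos(a[2]/np.linalg.norm(a))))
E
python3 ax.py
```

```text
mouth on ray [0.5841 0.2304 0.1559] off 0.012046066043974256
floor [0.6383 0.2242 0.0447] axis [-0.5213  0.0259  0.853 ] tilt 31.46344270156439 az 177.15138141065796
floor [0.6384 0.2242 0.0446] axis [-0.4384  0.0503  0.8974] tilt 26.18369788436811 az 173.45958174383858
via pivot [-0.3036  0.0708  0.9501] 18.167591742441175
```

```bash
sed -i "s/^s=manip.sense();C=/M=np.array([[.0924,.9104,.4033],[.9957,-.083,-.0407],[-.0035,.4053,-.9142]]);st['tool_rot']=R.from_matrix(M).as_quat();s=st;C=/" ax.py; python3 ax.py
python3 - <<'E'
from h import *
s=manip.sense();M=R.from_quat(s['tool_rot']).as_matrix();print(s['t'],s['tcp_pos'],M.round(4),s['qd'])
E
```

```text
mouth on ray [0.5745 0.2291 0.1508] off 0.0019423144275591527
floor [0.6281 0.2227 0.0392] axis [-0.4385  0.0382  0.8979] tilt 26.11559132026817 az 175.02244544341463
floor [0.6281 0.2227 0.0391] axis [-0.4319  0.0522  0.9004] tilt 25.789971366952116 az 173.1108867563124
via pivot [-0.4154  0.0577  0.9078] 24.79763415013712
7.7833 [0.45297424 0.18365498 0.36103272] [[ 0.094   0.9073  0.4099]
 [ 0.9956 -0.0857 -0.0387]
 [ 0.      0.4117 -0.9113]] [-0.0079979   0.01714936 -0.04898316 -0.00370294 -0.01611812  0.00728126]
```

```bash
cat > go.py <<'E'
import sys
from h import *
np.set_printoptions(precision=2,suppress=True)
Mo=np.array([.5742,.2285,.1507]);a=np.array([-.432,.048,.9]);a/=np.linalg.norm(a);L=.184
def rep(h):
    s=manip.sense();M=R.from_quat(s['tool_rot']).as_matrix();p=s['tcp_pos']
    tip=p+L*M[:,2];e=tip-(Mo-.124*a);h0=e@a;off=e-h0*a
    print('t',s['t'],'tip height over floor mm',h0*1e3,'radial off mm (tool)',M.T@off*1e3,'collar-level off',M.T@((p+.05*M[:,2]-(Mo-.124*a))-(((p+.05*M[:,2]-(Mo-.124*a))@a)*a))*1e3)
    ax=np.cross(M[:,2],-a);print('rot (tool rad)',(M.T@ax).round(4),'F tool',M.T@np.array(s['force']),'z-force')
    print('slide cm to tip height',h,':',M.T@(Mo-.124*a+h*a+L*a-p)*100)
if __name__=='__main__': rep(float(sys.argv[1]))
E
python3 go.py .15
python3 - <<'E'
from h import *
import cv2
s=manip.sense();im=viewer.snapshot('wrist');cv2.imwrite('pics/w5.png',im);C=cam('wrist',s);T,f,cx,cy=C
M=R.from_quat(s['tool_rot']).as_matrix()
for n,r in [('tip',.184),('head top',.124),('collar top',.048)]:
    q=s['tcp_pos']+r*M[:,2];x=T[:3,:3].T@(q-T[:3,3]);print(n,cx+f*x[0]/-x[2],cy-f*x[1]/-x[2],'px/m',f/-x[2])
E
```

```text
t 7.7833 tip height over floor mm 179.70961884678084 radial off mm (tool) [-56.44 -18.12   0.06] collar-level off [-57.4  -14.7   -0.04]
rot (tool rad) [-0.03 -0.01  0.  ] F tool [0.35 0.44 0.42] z-force
slide cm to tip height 0.15 : [5.76 1.42 2.97]
tip 278.4825023724712 185.54381353877176 px/m 1127.1255229609355
head top 278.72132794912017 204.20024058948928 px/m 1359.944762144125
collar top 279.2156678829934 242.8167784158224 px/m 1841.852307044044
```

View pics/w5.png

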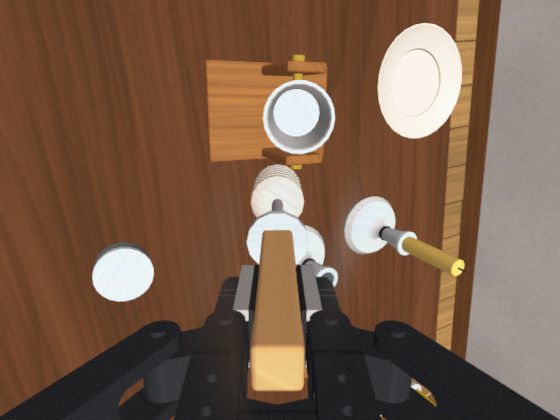

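The picture shows the brush collar at (278,243) and the head at (278,202), on the predicted axis to within about 1 mm. The beaker's mouth is at (299,117). Next I'll align the brush above the mouth.

```bash
python3 -m creep '[{"slide":[0,0,0],"angular":[-0.03,-0.01,0],"claw":-1},{"slide":[1.5,0.4,0],"angular":[0,0,0],"claw":-1},{"slide":[1.5,0.4,0],"angular":[0,0,0],"claw":-1},{"slide":[1.5,0.4,0.5],"angular":[0,0,0],"claw":-1},{"slide":[1.2,0.2,0.5],"angular":[0,0,0],"claw":-1},{"slide":[0,0,0],"angular":[0,0,0],"claw":-1},{"slide":[0,0,0],"angular":[0,0,0],"claw":-1}]'; python3 go.py .14
python3 - <<'E'
from h import *
import cv2
im=viewer.snapshot('side');im2=viewer.snapshot('top')
o=np.hstack([cv2.resize(im[150:310,180:340],(400,400),interpolation=cv2.INTER_CUBIC),cv2.resize(im2[150:270,140:260],(400,400),interpolation=cv2.INTER_CUBIC)]);cv2.imwrite('pics/st6.png',o)
E
```

```text
t: 8.42
tcp_pos: [0.4761, 0.239, 0.357]
tool_rot: [0.721, 0.655, 0.148, 0.17]
force: [-0.0, 0.6, -1.1]
finger_gap: 0.18
gripper_force: 49.7
t 8.4167 tip height over floor mm 168.63788719058402 radial off mm (tool) [-1.04  1.64  0.01] collar-level off [-0.59  1.07  0.01]
rot (tool rad) [0. 0. 0.] F tool [ 0.58 -0.54  0.97] z-force
slide cm to tip height 0.14 : [ 0.05 -0.1   2.86]
```

View pics/st6.png

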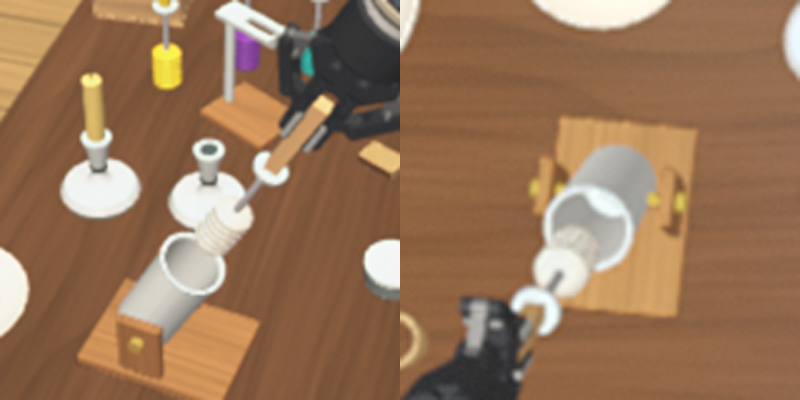

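Both views show the brush collinear with the beaker bore. Now I'll insert it.

```bash
python3 -m creep '[{"slide":[0.08,-0.13,1.5],"angular":[0,0,0],"claw":-1},{"slide":[0,0,1.5],"angular":[0,0,0],"claw":-1},{"slide":[0,0,1.5],"angular":[0,0,0],"claw":-1},{"slide":[0,0,1.5],"angular":[0,0,0],"claw":-1},{"slide":[0,0,1.5],"angular":[0,0,0],"claw":-1},{"slide":[0,0,1.5],"angular":[0,0,0],"claw":-1},{"slide":[0,0,1],"angular":[0,0,0],"claw":-1},{"slide":[0,0,0],"angular":[0,0,0],"claw":-1}]'; python3 go.py .01
python3 - <<'E'
from h import *
import cv2
im=viewer.snapshot('side');im2=viewer.snapshot('wrist')
o=np.hstack([cv2.resize(im[150:310,180:340],(400,400),interpolation=cv2.INTER_CUBIC),cv2.resize(im2[40:240,200:400],(400,400),interpolation=cv2.INTER_CUBIC)]);cv2.imwrite('pics/sw7.png',o)
E
```

```text
t: 9.18
tcp_pos: [0.517, 0.2334, 0.2648]
tool_rot: [0.722, 0.655, 0.146, 0.17]
force: [-0.7, -0.3, -1.1]
finger_gap: 0.18
gripper_force: 49.7
t 9.1833 tip height over floor mm 67.72712615136486 radial off mm (tool) [-2.38 -1.77  0.01] collar-level off [-1.71 -2.02  0.  ]
rot (tool rad) [0.   0.01 0.  ] F tool [-0.31 -1.03  0.7 ] z-force
slide cm to tip height 0.01 : [0.17 0.2  5.77]
```

View pics/sw7.png

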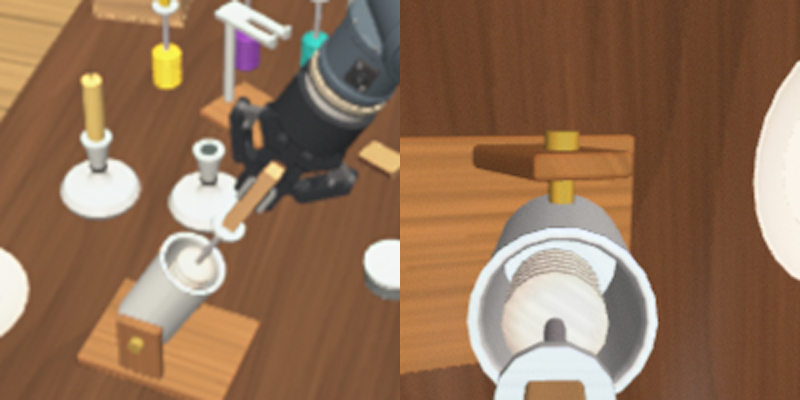

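The brush is inside the bore and about 2-3 mm off in tool y, so I'll nudge it and go on down. The wrist view has the rim centre at x≈562 against the head at x≈555 in the crop.

```bash
python3 -m creep '[{"slide":[0.17,0.22,0.8],"angular":[0,0,0],"claw":-1},{"slide":[0,0,1.2],"angular":[0,0,0],"claw":-1},{"slide":[0,0,1.2],"angular":[0,0,0],"claw":-1},{"slide":[0,0,1.2],"angular":[0,0,0],"claw":-1},{"slide":[0,0,0.6],"angular":[0,0,0],"claw":-1},{"slide":[0,0,0.4],"angular":[0,0,0],"claw":-1},{"slide":[0,0,0],"angular":[0,0,0],"claw":-1}]'; python3 go.py .0
python3 -m creep '[{"slide":[0,0,0.2],"angular":[0,0,0],"claw":-1},{"slide":[0,0,0.2],"angular":[0,0,0],"claw":-1},{"slide":[0,0,0],"angular":[0,0,0],"claw":-1}]'; python3 go.py .0
```

```text
t: 9.87
tcp_pos: [0.5427, 0.2331, 0.2179]
tool_rot: [0.721, 0.655, 0.147, 0.17]
force: [-0.6, -0.2, -1.5]
finger_gap: 0.184
gripper_force: 49.7
t 9.8667 tip height over floor mm 14.29649424018161 radial off mm (tool) [0.4  1.24 0.  ] collar-level off [ 0.87  0.77 -0.  ]
rot (tool rad) [ 0.  0. -0.] F tool [-0.27 -1.19  1.1 ] z-force
slide cm to tip height 0.0 : [-0.1  -0.06  1.43]
t: 10.12
tcp_pos: [0.5446, 0.2332, 0.2155]
tool_rot: [0.721, 0.655, 0.148, 0.17]
force: [-1.2, -0.2, -0.6]
finger_gap: 0.179
gripper_force: 49.7
t 10.1167 tip height over floor mm 11.3877523520533 radial off mm (tool) [0.88 2.3  0.01] collar-level off [1.23 1.57 0.01]
rot (tool rad) [0.01 0.   0.  ] F tool [-0.29 -1.3   0.01] z-force
slide cm to tip height 0.0 : [-0.13 -0.14  1.14]
```

```bash
python3 -m creep '[{"slide":[-0.1,-0.15,0.2],"angular":[0,0,0],"claw":-1},{"slide":[0,0,0.2],"angular":[0,0,0],"claw":-1},{"slide":[0,0,0.2],"angular":[0,0,0],"claw":-1},{"slide":[0,0,0],"angular":[0,0,0],"claw":-1}]'; python3 go.py .0
python3 -m creep '[{"slide":[0,0,0.2],"angular":[0,0,0],"claw":-1},{"slide":[0,0,0],"angular":[0,0,0],"claw":-1}]'; python3 go.py .0
python3 -m creep '[{"slide":[0,0,0.1],"angular":[0,0,0],"claw":-1},{"slide":[0,0,0],"angular":[0,0,0],"claw":-1}]'; python3 go.py .0
```

```text
t: 10.45
tcp_pos: [0.5457, 0.2318, 0.209]
tool_rot: [0.721, 0.655, 0.148, 0.17]
force: [0.2, -0.8, -1.2]
finger_gap: 0.181
gripper_force: 49.7
t 10.45 tip height over floor mm 5.040692851500204 radial off mm (tool) [-0.4   0.37  0.  ] collar-level off [-0.   -0.26 -0.  ]
rot (tool rad) [ 0.  0. -0.] F tool [-0.79 -0.22  1.19] z-force
slide cm to tip height 0.0 : [-0.01  0.05  0.5 ]
t: 10.62
tcp_pos: [0.5467, 0.2318, 0.2073]
tool_rot: [0.721, 0.655, 0.148, 0.17]
force: [-0.1, -0.3, -0.0]
finger_gap: 0.178
gripper_force: 49.7
t 10.6167 tip height over floor mm 3.0638393216225928 radial off mm (tool) [-0.33  0.57  0.  ] collar-level off [ 0.06 -0.09 -0.  ]
rot (tool rad) [ 0.  0. -0.] F tool [-0.28 -0.05  0.01] z-force
slide cm to tip height 0.0 : [-0.02  0.03  0.31]
t: 10.78
tcp_pos: [0.5471, 0.2317, 0.2066]
tool_rot: [0.721, 0.655, 0.148, 0.17]
force: [-0.5, 0.5, -1.0]
finger_gap: 0.175
gripper_force: 49.7
t 10.7833 tip height over floor mm 2.190782366312968 radial off mm (tool) [-0.28  0.64  0.  ] collar-level off [ 0.1  -0.03 -0.  ]
rot (tool rad) [0.01 0.   0.  ] F tool [ 0.43 -0.92  0.7 ] z-force
slide cm to tip height 0.0 : [-0.02  0.03  0.22]
```

```bash
for i in 1; do python3 -m creep '[{"slide":[0,0,0.1],"angular":[0,0,0],"claw":-1},{"slide":[0,0,0.1],"angular":[0,0,0],"claw":-1},{"slide":[0,0,0],"angular":[0,0,0],"claw":-1}]'; python3 go.py .0; python3 -m creep '[{"slide":[0,0,0.1],"angular":[0,0,0],"claw":-1},{"slide":[0,0,0],"angular":[0,0,0],"claw":-1}]'; python3 go.py .0; done
```

```text
t: 11.03
tcp_pos: [0.5479, 0.2316, 0.2047]
tool_rot: [0.721, 0.655, 0.148, 0.17]
force: [-0.2, 0.2, -1.3]
finger_gap: 0.181
gripper_force: 49.7
t 11.0333 tip height over floor mm 0.16296390733774696 radial off mm (tool) [-0.31  0.55  0.  ] collar-level off [ 0.07 -0.11 -0.  ]
rot (tool rad) [0. 0. 0.] F tool [ 0.23 -0.8   1.11] z-force
slide cm to tip height 0.0 : [-0.02  0.04  0.02]
t: 11.2
tcp_pos: [0.5483, 0.2317, 0.2042]
tool_rot: [0.721, 0.655, 0.148, 0.17]
force: [-0.2, 0.4, 0.9]
finger_gap: 0.177
gripper_force: 50.1
t 11.2 tip height over floor mm -0.4697601764767891 radial off mm (tool) [-0.19  0.81  0.  ] collar-level off [0.16 0.09 0.  ]
rot (tool rad) [0.01 0.   0.  ] F tool [ 0.37  0.18 -0.88] z-force
slide cm to tip height 0.0 : [-0.03  0.02 -0.05]
```

```bash
for i in 1; do python3 -m creep '[{"slide":[0,0,0.1],"angular":[0,0,0],"claw":-1},{"slide":[0,0,0],"angular":[0,0,0],"claw":-1}]'; python3 go.py .0; python3 -m creep '[{"slide":[0,0,0.1],"angular":[0,0,0],"claw":-1},{"slide":[0,0,0],"angular":[0,0,0],"claw":-1}]'; python3 go.py .0; done
```

```text
t: 11.37
tcp_pos: [0.5484, 0.2317, 0.2042]
tool_rot: [0.721, 0.655, 0.149, 0.17]
force: [-4.7, -0.1, 7.1]
finger_gap: 0.179
gripper_force: 51.1
t 11.3667 tip height over floor mm -0.549664906906816 radial off mm (tool) [-0.11  1.    0.01] collar-level off [0.23 0.2  0.  ]
rot (tool rad) [0.01 0.   0.  ] F tool [-0.64 -1.05 -8.37] z-force
slide cm to tip height 0.0 : [-0.04  0.01 -0.06]
t: 11.53
tcp_pos: [0.5486, 0.2318, 0.2042]
tool_rot: [0.721, 0.655, 0.149, 0.171]
force: [-9.3, -0.2, 14.2]
finger_gap: 0.182
gripper_force: 52.2
t 11.5333 tip height over floor mm -0.5866757960556431 radial off mm (tool) [-0.01  1.25  0.01] collar-level off [0.31 0.35 0.  ]
rot (tool rad) [0.01 0.   0.  ] F tool [ -1.24  -2.05 -16.8 ] z-force
slide cm to tip height 0.0 : [-0.04 -0.   -0.06]
```

Contact with the bottom came at the expected depth, with about 17 N. I'll ease off and draw the bristles up to the mouth, keeping the tip inside.

```bash
python3 -m creep '[{"slide":[0,0,-0.2],"angular":[0,0,0],"claw":-1},{"slide":[0,0,-1],"angular":[0,0,0],"claw":-1},{"slide":[0,0,-1.3],"angular":[0,0,0],"claw":-1},{"slide":[0,0,-1.3],"angular":[0,0,0],"claw":-1},{"slide":[0,0,-1.3],"angular":[0,0,0],"claw":-1},{"slide":[0,0,-1.3],"angular":[0,0,0],"claw":-1},{"slide":[0,0,-1.3],"angular":[0,0,0],"claw":-1},{"slide":[0,0,-1.3],"angular":[0,0,0],"claw":-1},{"slide":[0,0,-1.3],"angular":[0,0,0],"claw":-1},{"slide":[0,0,-0.5],"angular":[0,0,0],"claw":-1}]'
python3 -m creep '[{"slide":[0,0,0],"angular":[0,0,0],"claw":-1},{"slide":[0,0,0],"angular":[0,0,0],"claw":-1}]'; python3 go.py .0
python3 -c "
from h import *
import cv2
cv2.imwrite('pics/s8.png',viewer.snapshot('side'))
a=cv2.imread('pics/side0.png')[240:310,205:275].astype(int);b=cv2.imread('pics/s8.png')[240:310,205:275].astype(int)
d=abs(a-b).max(2)>40;print(d[28:].sum(),d.sum())"
```

```text
t: 12.37
tcp_pos: [0.5019, 0.2374, 0.3011]
tool_rot: [0.721, 0.655, 0.149, 0.17]
force: [-0.3, -0.7, -1.4]
finger_gap: 0.181
gripper_force: 49.8
t: 12.53
tcp_pos: [0.502, 0.237, 0.2992]
tool_rot: [0.721, 0.655, 0.148, 0.17]
force: [-0.1, -0.7, -0.5]
finger_gap: 0.181
gripper_force: 49.8
t 12.5333 tip height over floor mm 105.36898349669299 radial off mm (tool) [0.03 0.06 0.  ] collar-level off [ 0.38 -0.64 -0.  ]
rot (tool rad) [ 0.01  0.   -0.  ] F tool [-0.7  -0.25  0.41] z-force
slide cm to tip height 0.0 : [-0.02  0.04 10.54]
0 128
```

The tip is 105 mm up, with the bristles through the mouth plane, and the beaker hasn't moved. Second push down now.

```bash
python3 -m creep '[{"slide":[0,0,1],"angular":[0,0,0],"claw":-1},{"slide":[0,0,1.3],"angular":[0,0,0],"claw":-1},{"slide":[0,0,1.3],"angular":[0,0,0],"claw":-1},{"slide":[0,0,1.3],"angular":[0,0,0],"claw":-1},{"slide":[0,0,1.3],"angular":[0,0,0],"claw":-1},{"slide":[0,0,1.3],"angular":[0,0,0],"claw":-1},{"slide":[0,0,1.3],"angular":[0,0,0],"claw":-1},{"slide":[0,0,0.8],"angular":[0,0,0],"claw":-1},{"slide":[0,0,0.4],"angular":[0,0,0],"claw":-1},{"slide":[0,0,0],"angular":[0,0,0],"claw":-1}]';python3 go.py 0
python3 -m creep '[{"slide":[0,0,0.2],"angular":[0,0,0],"claw":-1},{"slide":[0,0,0.2],"angular":[0,0,0],"claw":-1},{"slide":[0,0,0.1],"angular":[0,0,0],"claw":-1},{"slide":[0,0,0.1],"angular":[0,0,0],"claw":-1},{"slide":[0,0,0],"angular":[0,0,0],"claw":-1},{"slide":[0,0,0],"angular":[0,0,0],"claw":-1}]'; python3 go.py .0
```

```text
t: 13.42
tcp_pos: [0.5455, 0.2315, 0.2076]
tool_rot: [0.721, 0.655, 0.147, 0.17]
force: [-0.4, -0.1, -0.2]
finger_gap: 0.177
gripper_force: 49.7
t 13.4167 tip height over floor mm 3.734615068743504 radial off mm (tool) [-0.94 -0.77  0.  ] collar-level off [-0.4  -1.09 -0.  ]
rot (tool rad) [ 0.  0. -0.] F tool [-0.09 -0.42  0.04] z-force
slide cm to tip height 0.0 : [0.02 0.12 0.37]
t: 13.92
tcp_pos: [0.5483, 0.2317, 0.2043]
tool_rot: [0.721, 0.655, 0.148, 0.17]
force: [-0.3, -0.6, -0.9]
finger_gap: 0.179
gripper_force: 49.7
t 13.9167 tip height over floor mm -0.3793381330287976 radial off mm (tool) [-0.15  0.9   0.01] collar-level off [0.19 0.14 0.  ]
rot (tool rad) [ 0.01  0.   -0.  ] F tool [-0.59 -0.58  0.74] z-force
slide cm to tip height 0.0 : [-0.03  0.01 -0.04]
```

```bash
python3 -m creep '[{"slide":[0,0,0.1],"angular":[0,0,0],"claw":-1},{"slide":[0,0,0],"angular":[0,0,0],"claw":-1},{"slide":[0,0,0],"angular":[0,0,0],"claw":-1}]'; python3 go.py .0
```

```text
t: 14.17
tcp_pos: [0.5486, 0.2318, 0.2043]
tool_rot: [0.721, 0.655, 0.149, 0.17]
force: [-4.0, 0.3, 4.4]
finger_gap: 0.174
gripper_force: 50.8
t 14.1667 tip height over floor mm -0.5121685077798448 radial off mm (tool) [-0.02  1.19  0.01] collar-level off [0.29 0.34 0.  ]
rot (tool rad) [0.01 0.   0.  ] F tool [-0.17 -1.7  -5.73] z-force
slide cm to tip height 0.0 : [-0.04 -0.   -0.05]
```

Second contact with the bottom, at 5.7 N. Withdrawing along the axis.

```bash
python3 -m creep '[{"slide":[0,0,-0.5],"angular":[0,0,0],"claw":-1},{"slide":[0,0,-1.2],"angular":[0,0,0],"claw":-1},{"slide":[0,0,-1.5],"angular":[0,0,0],"claw":-1},{"slide":[0,0,-1.5],"angular":[0,0,0],"claw":-1},{"slide":[0,0,-1.5],"angular":[0,0,0],"claw":-1},{"slide":[0,0,-1.5],"angular":[0,0,0],"claw":-1},{"slide":[0,0,-1.5],"angular":[0,0,0],"claw":-1},{"slide":[0,0,-1.5],"angular":[0,0,0],"claw":-1},{"slide":[0,0,-1.5],"angular":[0,0,0],"claw":-1},{"slide":[0,0,-1.5],"angular":[0,0,0],"claw":-1}]'
python3 -m creep '[{"slide":[0,0,-1.5],"angular":[0,0,0],"claw":-1},{"slide":[0,0,-1.5],"angular":[0,0,0],"claw":-1},{"slide":[0,0,-1.5],"angular":[0,0,0],"claw":-1},{"slide":[0,0,-1],"angular":[0,0,0],"claw":-1},{"slide":[-2,-0.5,0],"angular":[0,0,0],"claw":-1},{"slide":[-2.5,-0.5,0],"angular":[0,0,0],"claw":-1},{"slide":[-2,-0.5,0],"angular":[0,0,0],"claw":-1},{"slide":[0,0,0],"angular":[0,0,0],"claw":-1}]'
python3 -m creep '[{"slide":[0,0,0],"angular":[0.115,0,0],"claw":-1},{"slide":[0,0,0],"angular":[0.115,0,0],"claw":-1},{"slide":[0,0,0],"angular":[0.115,0,0],"claw":-1},{"slide":[0,0,0],"angular":[0.115,0,0],"claw":-1},{"slide":[0,0,0],"angular":[0,0,-0.103],"claw":-1},{"slide":[0,0,0],"angular":[0,0,-0.103],"claw":-1},{"slide":[0,0,0],"angular":[0,0,0],"claw":-1},{"slide":[0,0,0],"angular":[0,0,0],"claw":-1}]'
cat > b.py <<'E'
from h import *
import sys
np.set_printoptions(precision=4,suppress=True)
s=manip.sense();M=R.from_quat(s['tool_rot']).as_matrix();p=np.array(s['tcp_pos'])
tgt=np.array([float(v) for v in sys.argv[1:4]])
print('t',s['t'],p,'z',M[:,2],'y ang',np.degrees(np.arctan2(M[1,1],M[0,1])),'rot to vertical',M.T@np.cross(M[:,2],[0,0,-1]))
print('slide cm',M.T@(tgt-p)*100, 'F',s['force'])
E
python3 b.py .5 -.12 .36
```

```text
t: 15.0
tcp_pos: [0.488, 0.2386, 0.3275]
tool_rot: [0.721, 0.655, 0.148, 0.17]
force: [-0.6, -0.1, -1.2]
finger_gap: 0.181
gripper_force: 49.7
t: 15.67
tcp_pos: [0.4425, 0.1756, 0.3689]
tool_rot: [0.722, 0.655, 0.146, 0.17]
force: [0.5, 0.2, -0.9]
finger_gap: 0.183
gripper_force: 49.7
t: 16.33
tcp_pos: [0.4454, 0.1783, 0.3696]
tool_rot: [0.669, 0.743, -0.005, 0.001]
force: [-0.3, 0.4, -0.7]
finger_gap: 0.181
gripper_force: 50.1
t 16.3333 [0.4454 0.1783 0.3696] z [-0.0054 -0.0084 -1.    ] y ang 6.040198526571719 rot to vertical [-0.0062  0.0078  0.    ]
slide cm [-30.2355   2.2976   1.1822] F [-0.3257  0.4267 -0.6767]
```

```bash
python3 -m creep '[{"slide":[-1.5,0.1,0],"angular":[-0.006,0.008,0],"claw":-1},{"slide":[-3,0.2,0],"angular":[0,0,0],"claw":-1},{"slide":[-3,0.3,0],"angular":[0,0,0],"claw":-1},{"slide":[-3.2,0.3,0],"angular":[0,0,0],"claw":-1},{"slide":[-3.2,0.3,0],"angular":[0,0,0],"claw":-1},{"slide":[-3.2,0.3,0],"angular":[0,0,0],"claw":-1},{"slide":[-3.2,0.3,0],"angular":[0,0,0],"claw":-1},{"slide":[-3.2,0.3,0],"angular":[0,0,0],"claw":-1},{"slide":[-3.2,0.2,0],"angular":[0,0,0],"claw":-1},{"slide":[-2,0,0],"angular":[0,0,0],"claw":-1}]'
python3 -m creep '[{"slide":[-1.5,0,2],"angular":[0,0,0],"claw":-1},{"slide":[0,0,3],"angular":[0,0,0],"claw":-1},{"slide":[0,0,3],"angular":[0,0,0],"claw":-1},{"slide":[0,0,3],"angular":[0,0,0],"claw":-1},{"slide":[0,0,2],"angular":[0,0,0],"claw":-1},{"slide":[0,0,0],"angular":[0,0,0],"claw":-1},{"slide":[0,0,0],"angular":[0,0,0],"claw":-1},{"slide":[0,0,0],"angular":[0,0,0],"claw":-1}]'
python3 b.py .501 -.1196 .239;python3 b.py .6174 -.178 .239
```

```text
t: 17.17
tcp_pos: [0.4996, -0.1076, 0.37]
tool_rot: [0.669, 0.743, -0.0, 0.001]
force: [0.5, 0.3, -1.5]
finger_gap: 0.177
gripper_force: 50.1
t: 17.83
tcp_pos: [0.5016, -0.12, 0.2411]
tool_rot: [0.668, 0.744, 0.0, 0.001]
force: [0.3, 0.1, -1.1]
finger_gap: 0.18
gripper_force: 50.1
t 17.8333 [ 0.5016 -0.12    0.2411] z [ 0.0021 -0.0013 -1.    ] y ang 6.141581061130561 rot to vertical [0.002  0.0015 0.    ]
slide cm [ 0.0507 -0.052   0.2082] F [ 0.2596  0.1329 -1.0706]
t 17.8333 [ 0.5016 -0.12    0.2411] z [ 0.0021 -0.0013 -1.    ] y ang 6.141581061130561 rot to vertical [0.002  0.0015 0.    ]
slide cm [-7.0011 10.8964  0.2404] F [ 0.2596  0.1329 -1.0706]
```

Run:
```python
from h import *
import cv2
n=viewer.snapshot('wrist');o=cv2.imread('pics/w5.png');cv2.imwrite('pics/w9.png',n)
for nm,(x0,x1,y0,y1) in dict(handle=(252,304,228,388),collar=(246,310,210,250),head=(252,304,180,206)).items():
    r=cv2.matchTemplate(n[y0-15:y1+15,x0-15:x1+15],o[y0:y1,x0:x1],cv2.TM_CCOEFF_NORMED);_,v,_,l=cv2.minMaxLoc(r);print(nm,v,l[0]-15,l[1]-15)
```

```text
handle 0.9851179718971252 0 0
collar 0.9275389313697815 0 0
head 0.9690083265304565 0 0
```

```bash
python3 -m creep '[{"slide":[-0.8,1.25,0.1],"angular":[0.002,0.0015,0],"claw":-1},{"slide":[-0.97,1.5,0],"angular":[0,0,0],"claw":-1},{"slide":[-0.97,1.5,0],"angular":[0,0,0],"claw":-1},{"slide":[0,0,0],"angular":[0,0,0],"claw":-1},{"slide":[0,0,0],"angular":[0,0,0],"claw":-1}]'
python3 b.py .6174 -.178 .239
python3 - <<'E'
from h import *
import cv2
s=manip.sense();im=viewer.snapshot('wrist');cv2.imwrite('pics/w10.png',im);T,f,cx,cy=C=cam('wrist',s)
# expected fork slot edges & prong ends at z=.165 : project stand points, and sample brightness across slot
a=np.radians(-26.7);X=np.array([np.cos(a),np.sin(a)]);Y=np.array([-np.sin(a),np.cos(a)]);c=np.array([.6174,-.178])
def pix(p):
    x=T[:3,:3].T@(np.array(p)-T[:3,3]);return cx+f*x[0]/-x[2],cy-f*x[1]/-x[2]
g=cv2.cvtColor(im,cv2.COLOR_BGR2HSV)
for xx in (-.042,-.035,-.025,-.015):
    row=[]
    for yy in np.arange(-.026,.027,.002):
        u,v=pix([*(c+xx*X+yy*Y),.165 if xx>-.04 else .172]);h=g[int(round(v)),int(round(u))];row.append('#' if h[1]<50 and h[2]>170 else '.')
    print(xx,''.join(row),pix([*(c+xx*X),.165]))
E
```

```text
t: 18.3
tcp_pos: [0.5468, -0.143, 0.2401]
tool_rot: [0.668, 0.744, -0.0, 0.0]
force: [0.8, 0.7, -1.2]
finger_gap: 0.178
gripper_force: 50.1
t 18.3 [ 0.5468 -0.143   0.2401] z [ 0.     -0.0001 -1.    ] y ang 6.15348406660888 rot to vertical [0.     0.0001 0.    ]
slide cm [-4.2342  6.6434  0.1072] F [ 0.8169  0.7424 -1.1752]
-0.042 .......####.......######... (np.float64(328.39570465210267), np.float64(256.29490409254527))
-0.035 .......###........#####.... (np.float64(337.4991881698498), np.float64(261.85914557087125))
-0.025 .....#####........#####.... (np.float64(350.3549170452867), np.float64(269.7168386949779))
-0.015 .....#####........#####.... (np.float64(363.03823944983947), np.float64(277.4691533412133))
```

The grip hasn't changed and the fork's slot is within about 1 mm of where expected. Sliding in.

```bash
python3 -m creep '[{"slide":[-0.7,1.1,0],"angular":[0,0,0],"claw":-1},{"slide":[-0.7,1.1,0],"angular":[0,0,0],"claw":-1},{"slide":[-0.7,1.1,0],"angular":[0,0,0],"claw":-1},{"slide":[-0.7,1.1,0],"angular":[0,0,0],"claw":-1},{"slide":[-0.7,1.1,0],"angular":[0,0,0],"claw":-1},{"slide":[-0.7,1.1,0],"angular":[0,0,0],"claw":-1},{"slide":[0,0,0],"angular":[0,0,0],"claw":-1},{"slide":[0,0,0],"angular":[0,0,0],"claw":-1}]'; python3 b.py .6176 -.1778 .219
```

```text
t: 19.02
tcp_pos: [0.615, -0.1767, 0.2384]
tool_rot: [0.668, 0.744, -0.001, -0.002]
force: [-0.6, 0.1, -1.4]
finger_gap: 0.18
gripper_force: 50.0
t 19.0167 [ 0.615  -0.1767  0.2384] z [-0.0037  0.0018 -1.    ] y ang 6.170262876862904 rot to vertical [-0.0035 -0.0022  0.    ]
slide cm [-0.1435  0.2564  1.9437] F [-0.5825  0.1419 -1.4477]
```

Now I'll lower the brush until the collar rests on the fork.

```bash
python3 -m creep '[{"slide":[-0.12,0.22,0.5],"angular":[-0.003,-0.002,0],"claw":-1},{"slide":[0,0,0.5],"angular":[0,0,0],"claw":-1},{"slide":[0,0,0.4],"angular":[0,0,0],"claw":-1},{"slide":[0,0,0.3],"angular":[0,0,0],"claw":-1},{"slide":[0,0,0],"angular":[0,0,0],"claw":-1},{"slide":[0,0,0],"angular":[0,0,0],"claw":-1}]'; python3 b.py .6176 -.1778 .219
python3 -m creep '[{"slide":[0,0,0.1],"angular":[0,0,0],"claw":-1},{"slide":[0,0,0.1],"angular":[0,0,0],"claw":-1},{"slide":[0,0,0],"angular":[0,0,0],"claw":-1},{"slide":[0,0,0],"angular":[0,0,0],"claw":-1}]'; python3 b.py .6176 -.1778 .219
```

```text
t: 19.52
tcp_pos: [0.6176, -0.1779, 0.2208]
tool_rot: [0.668, 0.744, -0.0, -0.0]
force: [0.0, -0.4, -0.0]
finger_gap: 0.182
gripper_force: 50.0
t 19.5167 [ 0.6176 -0.1779  0.2208] z [-0.0006  0.0002 -1.    ] y ang 6.169190969201332 rot to vertical [-0.0006 -0.0002  0.    ]
slide cm [ 0.0098 -0.0038  0.1802] F [ 0.0231 -0.362  -0.0013]
t: 19.85
tcp_pos: [0.6181, -0.1781, 0.2193]
tool_rot: [0.668, 0.744, 0.0, 0.0]
force: [0.4, 0.4, -0.4]
finger_gap: 0.185
gripper_force: 50.0
t 19.85 [ 0.6181 -0.1781  0.2193] z [ 0.0004 -0.0004 -1.    ] y ang 6.17151572786239 rot to vertical [0.0004 0.0004 0.    ]
slide cm [ 0.0342 -0.0433  0.0288] F [ 0.4263  0.3651 -0.4076]
```

```bash
python3 -m creep '[{"slide":[0,0,0.1],"angular":[0,0,0],"claw":-1},{"slide":[0,0,0],"angular":[0,0,0],"claw":-1},{"slide":[0,0,0],"angular":[0,0,0],"claw":-1}]'; python3 b.py .6176 -.1778 .219
python3 -m creep '[{"slide":[0,0,0.05],"angular":[0,0,0],"claw":-1},{"slide":[0,0,0],"angular":[0,0,0],"claw":-1},{"slide":[0,0,0],"angular":[0,0,0],"claw":-1}]'; python3 b.py .6176 -.1778 .219
```

```text
t: 20.1
tcp_pos: [0.6182, -0.1781, 0.219]
tool_rot: [0.668, 0.744, 0.0, 0.001]
force: [-1.1, 1.1, 3.0]
finger_gap: 0.18
gripper_force: 50.5
t 20.1 [ 0.6182 -0.1781  0.219 ] z [ 0.0011 -0.0008 -1.    ] y ang 6.176666997995855 rot to vertical [0.0011 0.0009 0.    ]
slide cm [ 0.0402 -0.0595  0.0028] F [-1.1361  1.0568  3.0414]
t: 20.35
tcp_pos: [0.6182, -0.1781, 0.219]
tool_rot: [0.668, 0.744, 0.0, 0.001]
force: [-1.8, 1.0, 6.3]
finger_gap: 0.186
gripper_force: 51.2
t 20.35 [ 0.6182 -0.1781  0.219 ] z [ 0.0013 -0.0009 -1.    ] y ang 6.178919781796062 rot to vertical [0.0012 0.001  0.    ]
slide cm [ 0.0407 -0.0575 -0.0009] F [-1.8003  1.02    6.2995]
```

The collar is seated at the original height, with 6 N on it. Now a gentle release and retreat.

```bash
python3 -m creep '[{"slide":[0,0,-0.1],"angular":[0,0,0],"claw":-1},{"slide":[0,0,0],"angular":[0,0,0],"claw":-0.6},{"slide":[0,0,0],"angular":[0,0,0],"claw":-0.4},{"slide":[0,0,0],"angular":[0,0,0],"claw":-0.1},{"slide":[0,0,0],"angular":[0,0,0],"claw":0.2},{"slide":[0,0,0],"angular":[0,0,0],"claw":0.4},{"slide":[0,0,0],"angular":[0,0,0],"claw":0.5},{"slide":[0,0,0],"angular":[0,0,0],"claw":0.5},{"slide":[0,0,-1],"angular":[0,0,0],"claw":0.5},{"slide":[0,0,-1.5],"angular":[0,0,0],"claw":0.5}]' 20
python3 -m creep '[{"slide":[0,0,-2],"angular":[0,0,0],"claw":0.5},{"slide":[0,0,-3],"angular":[0,0,0],"claw":0.5},{"slide":[0,0,-3],"angular":[0,0,0],"claw":0.5},{"slide":[0,0,-3],"angular":[0,0,0],"claw":0.5},{"slide":[0,0,-2],"angular":[0,0,0],"claw":0.5},{"slide":[0,0,0],"angular":[0,0,0],"claw":0.5},{"slide":[0,0,0],"angular":[0,0,0],"claw":0.5},{"slide":[0,0,0],"angular":[0,0,0],"claw":0.5}]'
python3 - <<'E'
from h import *
import cv2
s=manip.sense();print(s['t'],s['tcp_pos'],s['finger_gap'])
n={k:viewer.snapshot(k) for k in('side','top','wrist')}
for k in n: cv2.imwrite(f'pics/end_{k}.png',n[k])
for k,bx in (('side',dict(brush=(270,300,125,195),beaker=(205,290,235,310),candles=(200,285,175,245),tin=(320,355,240,275))),('top',dict(beaker=(175,235,180,250),cand=(250,300,135,230),decoys=(340,415,135,240),ring=(120,155,240,265),tin=(245,280,270,305),match=(315,345,258,288)))):
    o=cv2.imread(f'pics/{k}0.png').astype(int)
    for nm,(x0,x1,y0,y1) in bx.items():
        d=abs(o-n[k])[y0:y1,x0:x1].max(2)>40;ys,xs=np.nonzero(d);print(k,nm,d.sum(),(xs.min()+x0,xs.max()+x0,ys.min()+y0,ys.max()+y0) if d.any() else '')
E
```

```text
t: 21.18
tcp_pos: [0.617, -0.1776, 0.2427]
tool_rot: [0.668, 0.744, -0.001, -0.002]
force: [-0.3, -0.4, -0.0]
finger_gap: 0.751
gripper_force: 0.0
t: 21.85
tcp_pos: [0.6173, -0.1777, 0.3729]
tool_rot: [0.668, 0.744, -0.0, -0.001]
force: [-1.3, 0.4, -0.0]
finger_gap: 0.745
gripper_force: 0.0
21.85 [ 0.61731655 -0.17769689  0.3729239 ] 0.744501645211353
side brush 0 
side beaker 0 
side candles 0 
side tin 0 
top beaker 0 
top cand 0 
top decoys 5709 (np.int64(340), np.int64(414), np.int64(135), np.int64(239))
top ring 0 
top tin 0 
top match 900 (np.int64(315), np.int64(344), np.int64(258), np.int64(287))
```

```bash
python3 -m creep '[{"slide":[0,0,0],"angular":[0,0,0],"claw":0.5},{"slide":[0,0,0],"angular":[0,0,0],"claw":0.5},{"slide":[0,0,0],"angular":[0,0,0],"claw":0.5},{"slide":[0,0,0],"angular":[0,0,0],"claw":0.5},{"slide":[0,0,0],"angular":[0,0,0],"claw":0.5},{"slide":[0,0,0],"angular":[0,0,0],"claw":0.5}]' >/dev/null
python3 - <<'E'
from h import *
from station import ticket
import cv2
n=viewer.snapshot('side').astype(int);o=cv2.imread('pics/side0.png').astype(int)
d=abs(n-o).max(2)>40;r=[d[120:188,235:256].sum(),d[150:182,300:313].sum(),d[205:220,320:345].sum(),d[125:200,268:298].sum(),d[345:370,250:280].sum()];print(r)
if sum(r)<20: print(ticket.sign_off())
E
```

```text
[np.int64(0), np.int64(0), np.int64(0), np.int64(0), np.int64(0)]
the job is handed in; nothing more can be done
None
```

The beaker was brushed to the bottom, up to the mouth and to the bottom again, then the brush was hung back upright in the fork and released; the job was handed in at about 22 s, with no change in the side-camera checks of the brush, the beaker and nearly everything else on the table (the spare beaker and purple look-alike weren't separately checked).

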